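# Lock the carving post with the pin spanner

## Robot

A 7-joint arm with a two-finger parallel gripper is mounted at the origin on the work surface. World frame = base frame: x ahead of the robot, y to its left, z up, the work surface at z = 0. Lengths are in mm, angles in rad, forces in N, time in s.
With the tool pointing down it reaches from about 400 to 875 mm from the base axis. Payload 19.3 kg.
Tool frame: the origin (TCP) lies midway between the tips of the shut fingers; the grasp point (between the pads) lies 19 mm behind it; x points along the fingers, y is the direction in which the jaws open and shut, and the axes are right-handed (so a half turn about x gives the same grasp; the last joint's range is limited). The gripper opens to 85 mm and grips with 20 to 120 N. Pads are 22 mm wide; open, the fingers measure 114 mm over their backs; the gripper's body (76 mm by 85 mm) begins 54 mm behind the grasp point. The pads swing forward as they close: fully open they stand 13 mm farther back than shut.
Start: joints at [-1.222, 0.521, -0.036, 1.599, 0.021, 1.021, -0.113], TCP at [254.182, 570.969, 231.291] pointing down, gripper open.
Joint ranges: [-2.91, 2.91], [-0.3, 2.13], [-1.5, 1.42], [0.17, 2.43], [-1.26, 4.41], [0.16, 1.93], [-2.52, 2.52]. Speed limits (rad/s): [1.89, 1.89, 2.39, 2.39, 3.01, 3.01, 3.01].

## Interface

Orientations are given as a 3x3 rotation matrix whose columns are the frame's x, y, z axes.
In Python, from plant import env, imaging gives the robot as it stands.
- The arm moves only by the shell command python3 -m pendant 'ROWS'. ROWS is JSON, a list of rows, each an object with "offset": the shift along the tool's x, y, z in cm, a list of three; "twist": the turn, a rotation vector about the tool's x, y, z in degrees, a list of three; "claw": the finger opening in cm, from 0 to 8.54. A call has 1 to 12 rows; each row is the pose to reach, as a shift and turn from the pose commanded when the call began, along the tool's axes at that moment; what a row does not reach only later rows make up. A row lasts 1/8 s, in which the tool goes at most 62.5 mm and 10.7 degrees, less where a joint would pass 70% of its speed; a pose out of reach is approached as far as the arm can. A call with a gripper value outside its range is refused whole. The fingers move at their own pace and stop on an object; the grip force is fixed at half the most. Time passes only in rows, so rows that repeat a pose let the fingers close. It gives the time, the measured TCP pose, the force and the opening at its end, in the units of the state.
- env.observe(): the state, without advancing time (a new reading comes with each control period).
- imaging.snapshot(name): name is "scene" or "top"; returns a dict with "image" (480x640x3 uint8, red, green, blue), "K" (3x3 intrinsics, pixels), "extrinsics" (4x4, takes a point from camera to world coordinates). Camera axes: x right, y up, looking along -z (the intrinsics and any distortion apply to the point x, -y, -z); pixel columns grow to the right and rows downward; lengths in mm; the calibration is good to about 2 mm. A picture is of the moment at which its call begins. There is no depth.
- env.finish_job(): hands the job in, once; it reports no verdict.
The state is a dict: "t": time; "joint_pos": joint angles; "joint_velocities": joint speeds; "effort": joint torques, N m; "tool_pos": TCP position; "tcp_rot": TCP orientation; "contact_force": force on the tool from outside, world axes, zero at the start; "ft_torque": the same for the moment, N m; "grip_width": opening from 0.0 (shut) to 1.0 (fully open).
Only numpy, scipy, OpenCV 4.12 (cv2) and the standard library are available. Lean on these libraries where they do the work, as an engineer would, in place of code of your own. Each camera call takes 0.05 s, during which the arm holds its last target.

## Task

Take the two-prong pin spanner from its grooved wooden rest, set both prongs fully into the two holes in the lock ring of the carving post, and only then turn the ring clockwise (seen from above) all the way home to its stop. Feel your way in and do not force it, turn the ring with the spanner only and keep the gripper off the post. Then put the spanner back upright in its rest as you found it, and leave the turned pieces standing where they are.

Things in the scene. Friction and masses are not known exactly. Their poses are not given: they have to be found in the camera images.
- post: Grey metal carving post fixed to the bench: round foot 136 mm across, 12 mm thick, neck 72 mm across. Origin at the centre of the foot's underside, z up along its axis. On top it carries a plain steel lock ring, flat-faced, 91 mm across, 12 mm thick, with a 40 mm bore; in the bore a light wooden spigot, 36 mm across, stays lower than the ring's face. Above 100 N of contact force it is damaged
- ring_face (a point): Fixed point of the post at the centre of the lock ring's top face, 80 mm above the bench; axes as the post's. Two round through-holes, 10.5 mm wide, chamfered, lie opposite each other, 30 mm from the axis. At the start the line through them lies within 0.3 rad of the post's x axis, either way: this angle is not reported, see it or feel for it
- lock_ring (a joint): How far the lock ring has been turned clockwise seen from above, from where it was at the start: 0 at the start, 0.8 rad (46 degrees) at its hard stop (home). Its face stays at the same height. It is stiff (0.2 Nm; 0.3 when turned briskly) and stays where it is left; prongs pressed hard on its face can drag it round
- spanner: T-shaped pin spanner, about 0.32 kg. Origin midway between the tips of its two prongs; z up, x along the line of the prongs. Flat-ended steel prongs, 7 mm thick, stand 10 mm down from a flat steel bar with round ends (92 x 26 mm, 10 to 17 mm above the origin), 30 mm either side of the origin. Fully seated, the bar lies flat on the ring. Half a turn makes no difference
- spanner_grip (a point): Where to hold the spanner's dark wooden grip bar, 40 mm above the spanner's origin; axes as the spanner's. The bar lies across the prong line: 64 mm along y, 20 mm thick along x, and spans 17 to 57 mm above the spanner's origin, right on the steel bar. Held low it stays steadiest in the hand: about 50 N of grip while feeling for the holes, 80 N for turning
- prong_a (a point): centre of the tip of the prong at +x of the spanner
- prong_b (a point): centre of the tip of the prong at -x of the spanner
- rest: plywood spanner rest fixed to the bench, 130 x 60 x 20 mm (x, y, z), origin at the centre of its underside. A groove 14 mm wide (y), 94 mm long and 14 mm deep runs along the middle of its top along x. The spanner stands with both prongs down in the groove and its bar flat on top, its origin then 10 mm above the bench
- goblet: light turned wooden goblet, 66 mm across, 130 mm tall, origin under its foot; leave alone
- bowl: dark turned wooden bowl, 116 mm across, 55 mm tall, origin under its foot; leave alone
- mill: turned wooden pepper mill, 54 mm across, 145 mm tall, origin under its foot; leave alone
There are look-alikes about, which are no part of the job. What is shaped like the spanner but pink or purple is not meant.

How it is judged (in metres and radians):
On the way, in this order (a step that is already met when the one before it is completed fails the run):
1. both prongs are at least 6 mm down in the ring's holes while the ring is still unturned (less than 0.2 rad) (z of prong_a in the frame of post between 0.06 and 0.074 m and z of prong_b in the frame of post between 0.06 and 0.074 m and horizontal distance between prong_a and post between 0.024 and 0.036 m and horizontal distance between prong_b and post between 0.024 and 0.036 m and value of joint lock_ring below 0.2 rad), for 0.2 s.
2. the ring is home (turned more than 0.72 rad) with both prongs still at least 4 mm down in its holes (value of joint lock_ring above 0.72 rad and z of each of prong_a, prong_b in the frame of post below 0.076 m and horizontal distance between each of prong_a, prong_b and post below 0.036 m), for 0.1 s.
At the end, for the whole second after the job is handed in: The lock ring is home (turned more than 0.72 of its 0.8 rad); the spanner stands released, at rest and upright (within 0.1 rad) in the rest, prongs in the groove, bar on its top (origin 6 to 13 mm above the rest's underside, within 18 mm of its centre, along the groove within 0.25 rad) (value of joint lock_ring above 0.72 rad and z of spanner in the frame of rest between 0.006 and 0.013 m and horizontal distance between spanner and rest below 0.018 m and angle between spanner's own z axis and vertical below 0.1 rad and angle between the x axis of spanner and the x axis of rest, either way round below 0.25 rad and linear speed of spanner below 0.02 m/s and angular speed of spanner below 0.1 rad/s); the robot touches nothing.
It fails at once if the spanner and the post or its ring press on each other with more than 100 N (contact force between spanner and post above 100 N).
It fails at once if the robot itself touches the post or its ring (contact force between any of the fingers, the arm and post above 2 N).
It fails at once if the goblet, bowl or mill is moved more than 15 mm or tipped (distance of any of goblet, bowl, mill from where it was at the start of the episode above 0.015 m or angle between any of goblet, bowl, mill's own z axis and vertical above 0.3 rad).
It also fails if it takes over 72 s, if anything falls off the work surface, if the arm or the gripper's body presses on something with over 40 N, if the wrist force passes 120 N, or if a joint passes its speed limit or range.

## Working session

There is one attempt and no reset: what is moved stays moved. The work goes in short steps, Python scripts to look and compute and a shell command to move; the robot and the scene stay as the last step left them, time stands still between calls to the robot, and variables do not carry over. Pictures are saved under pics/ and viewed, and the job is handed in when it is done.

```bash
ls; mkdir -p pics; python3 - <<'E'
from plant import env, imaging
import cv2, numpy as np
s=env.observe()
for k,v in s.items(): print(k,np.round(v,4).tolist())
for n in("scene","top"):
    d=imaging.snapshot(n); cv2.imwrite(f"pics/{n}0.png",d["image"][:,:,::-1]); print(n,d["K"],np.round(d["extrinsics"],4), [k for k in d])
E
```

```text
pics
t 0.0
joint_pos [-1.2222, 0.522, -0.0363, 1.6, 0.0212, 1.0211, -0.1128]
joint_velocities [0.0002, 0.0004, -0.0014, 0.0006, -0.0003, -0.0003, 0.0006]
effort [0.0002, -92.7119, 1.9797, -36.9925, 0.0177, 0.0082, -0.0001]
tool_pos [254.0317, 570.6811, 230.7303]
tcp_rot [[-0.0004, 0.4066, 0.9136], [-0.0011, 0.9136, -0.4066], [-1.0, -0.0011, 0.0001]]
contact_force [0.3878, -0.015, 0.6123]
ft_torque [0.0243, -0.0278, -0.0219]
grip_width 0.9984
scene [[511.28997703   0.         323.04276302]
 [  0.         511.28997703 235.31163069]
 [  0.           0.           1.        ]] [[ 1.9160000e-01 -6.9290000e-01  6.9510000e-01  1.2239329e+03]
 [ 9.8130000e-01  1.2240000e-01 -1.4850000e-01 -1.5189780e+02]
 [ 1.7800000e-02  7.1060000e-01  7.0340000e-01  6.7090850e+02]
 [ 0.0000000e+00  0.0000000e+00  0.0000000e+00  1.0000000e+00]] ['image', 'K', 'extrinsics']
top [[584.14273639   0.         324.32122347]
 [  0.         584.14273639 227.98901824]
 [  0.           0.           1.        ]] [[ 2.8100000e-02  9.9250000e-01 -1.1870000e-01  4.7603790e+02]
 [-9.9940000e-01  3.0400000e-02  1.8000000e-02  7.1054000e+00]
 [ 2.1500000e-02  1.1810000e-01  9.9280000e-01  1.2919005e+03]
 [ 0.0000000e+00  0.0000000e+00  0.0000000e+00  1.0000000e+00]] ['image', 'K', 'extrinsics']
```

View pics/scene0.png

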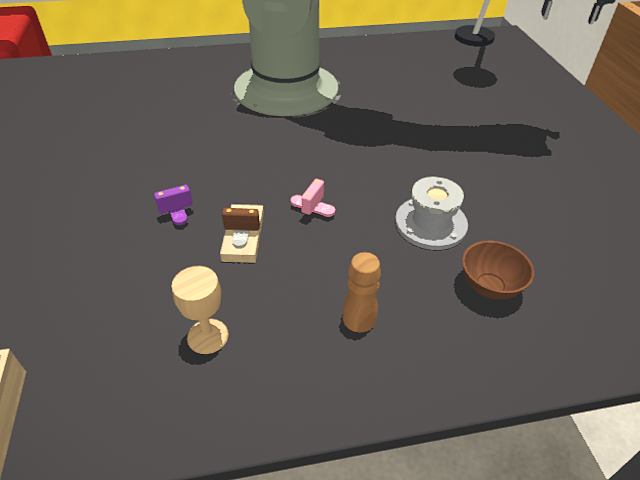

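View pics/top0.png

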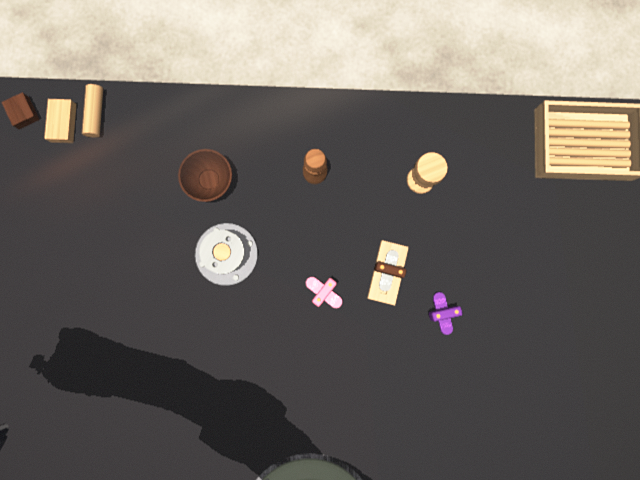

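Candidates for the spanner in the top view are the purple T at (446,313), the pink T at (324,292), and the dark-wood grip on a steel bar in the plywood rest at (390,270). Only the last fits the description, since it has the dark grip and steel bar and sits in the rest. I'll enlarge it and the post to confirm.

```bash
python3 - <<'E'
import cv2, numpy as np
t=cv2.imread("pics/top0.png"); s=cv2.imread("pics/scene0.png")
def c(im,x,y,w,h): return cv2.resize(im[y:y+h,x:x+w],(400,300),interpolation=cv2.INTER_CUBIC)
a=np.hstack([c(t,345,233,92,69),c(t,180,218,92,69)])
b=np.hstack([c(s,195,190,100,75),c(s,387,165,100,75)])
cv2.imwrite("pics/crop0.png",np.vstack([a,b]))
E
```

```text
(no output)
```

View pics/crop0.png

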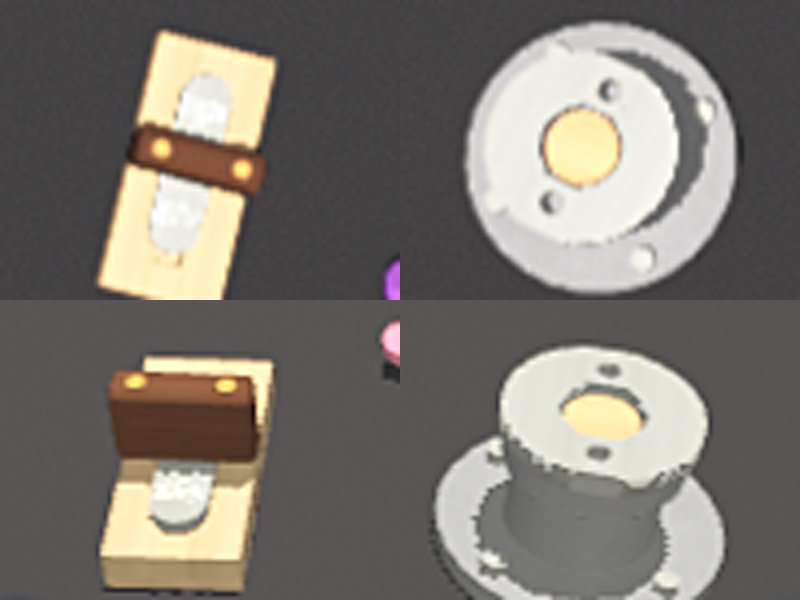

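The crop confirms it: dark brown grip with two brass studs on a steel bar in the pale plywood rest, top px about (391,270). The ring holes show at top px about (228,239) and (214,265), and scene px about (440,183) and (437,203). Next I'll measure them.

```bash
cat > h.py <<'E'
import cv2, numpy as np
from plant import env, imaging
def ray(d,px):
    K,E=d["K"],d["extrinsics"]
    v=np.linalg.inv(K)@np.array([px[0],px[1],1.]); v=np.array([v[0],-v[1],-v[2]])
    return E[:3,3],E[:3,:3]@v
def onz(d,px,z):
    o,v=ray(d,px); return o+v*(z-o[2])/v[2]
def tri(d1,p1,d2,p2):
    o1,v1=ray(d1,p1);o2,v2=ray(d2,p2)
    A=np.stack([v1,-v2],1);s=np.linalg.lstsq(A,o2-o1,rcond=None)[0]
    a=o1+s[0]*v1;b=o2+s[1]*v2
    return (a+b)/2,np.linalg.norm(a-b)
def blobs(m,amin):
    n,l,st,c=cv2.connectedComponentsWithStats(m.astype(np.uint8))
    return [(c[i],st[i],l==i) for i in range(1,n) if st[i,4]>=amin]
E
python3 - <<'E'
from h import *
T=imaging.snapshot("top");S=imaging.snapshot("scene")
for nm,d,box in(("top",T,(190,215,265,290)),("scene",S,(408,172,468,210))):
    im=d["image"];x0,y0,x1,y1=box
    g=cv2.cvtColor(im,cv2.COLOR_RGB2GRAY)[y0:y1,x0:x1]
    print(nm)
    for c,st,_ in blobs(g<(150 if nm=="top" else 130),3):
        if st[4]<60: print(c+[x0,y0],st[4],onz(d,c+[x0,y0],80).round(1))
    hsv=cv2.cvtColor(im,cv2.COLOR_RGB2HSV)
    y=((hsv[...,0]>12)&(hsv[...,0]<30)&(hsv[...,1]>70)&(hsv[...,2]>150))
    for c,st,m in blobs(y,3):
        if 200<c[0]<500 and 100<c[1]<310:
            print(" yel",c.round(1),st, "z80",onz(d,c,75).round(1),"z67",onz(d,c,67).round(1))
E
```

```text
top
[226.5 238.5] 8 [592.7 187.7  80. ]
[213.75 246.5 ] 4 [575.3 213.2  80. ]
[212. 252.] 3 [563.8 216.2  80. ]
[213.14285714 264.71428571] 7 [537.5 212.6  80. ]
 yel [310.7 152.7] [306 149  10   7  23] z80 [782.2  18.5  75. ] z67 [784.2  18.6  67. ]
 yel [314.7 160.5] [306 152  18  16 144] z80 [765.5   9.5  75. ] z67 [767.4   9.5  67. ]
 yel [431.7 167.1] [417 152  31  31 740] z80 [ 759.4 -240.3   75. ] z67 [ 761.2 -241.9   67. ]
 yel [310.5 171.5] [310 171   2   2   4] z80 [741.3  17.7  75. ] z67 [743.   17.8  67. ]
 yel [415.8 184.4] [407 170  25  24 228] z80 [ 720.7 -206.6   75. ] z67 [ 722.3 -208.    67. ]
 yel [392.8 251.9] [376 240  32  27 112] z80 [ 575.5 -159.8   75. ] z67 [ 576.2 -160.9   67. ]
 yel [221.6 250.5] [213 243  18  18 158] z80 [567.9 197.3  75. ] z67 [568.5 198.5  67. ]
 yel [385.2 254.2] [385 253   2   4   5] z80 [ 570.3 -143.9   75. ] z67 [ 570.9 -144.9   67. ]
 yel [381.7 266.7] [380 265   5   5  18] z80 [ 544.  -136.9   75. ] z67 [ 544.4 -137.9   67. ]
 yel [400.2 271.5] [398 269   5   6  20] z80 [ 535.  -175.9   75. ] z67 [ 535.4 -177.1   67. ]
 yel [383.5 
[... 865 characters left out ...]
 [526.6 -33.1  75. ] z67 [517.2 -31.5  67. ]
 yel [247.2 209.4] [226 204  37  19  95] z80 [ 549.1 -143.7   75. ] z67 [ 540.  -143.6   67. ]
 yel [248.1 209.4] [236 208  19   5  39] z80 [ 549.4 -142.2   75. ] z67 [ 540.3 -142.1   67. ]
 yel [239.4 249.3] [220 230  40  32 453] z80 [ 643.  -164.4   75. ] z67 [ 635.2 -164.6   67. ]
 yel [243. 251.] [243 250   1   3   3] z80 [ 647.8 -159.1   75. ] z67 [ 640.  -159.2   67. ]
 yel [365.7 263.3] [351 252  29  27 512] z80 [708.2  28.   75. ] z67 [701.3  30.4  67. ]
 yel [200.1 306.9] [ 171  266   58   88 3141] z80 [ 748.4 -229.2   75. ] z67 [ 742.  -230.2   67. ]
 yel [363.4 290.4] [359 288  11   6  32] z80 [760.5  11.   75. ] z67 [754.3  13.1  67. ]
```

```bash
python3 - <<'E'
from h import *
from scipy.optimize import least_squares
T=imaging.snapshot("top");S=imaging.snapshot("scene")
def circ(d,mask,z,lo=None):
    cs,_=cv2.findContours(mask.astype(np.uint8),cv2.RETR_EXTERNAL,cv2.CHAIN_APPROX_NONE)
    c=max(cs,key=cv2.contourArea)[:,0].astype(float)
    P=np.array([onz(d,p,z)[:2] for p in c])
    f=lambda q:np.hypot(P[:,0]-q[0],P[:,1]-q[1])-q[2]
    r=least_squares(f,[*P.mean(0),50],loss="soft_l1",f_scale=1.)
    return r.x.round(2),np.abs(r.fun).mean().round(2)
im=T["image"];g=cv2.cvtColor(im,cv2.COLOR_RGB2GRAY)
b=np.zeros_like(g,bool);b[215:295,185:270]=1
print("foot",circ(T,b&(g>100),12))
for th in(205,215,220,225):print("ring",th,circ(T,cv2.morphologyEx((b&(g>th)).astype(np.uint8),cv2.MORPH_OPEN,np.ones((3,3))),80))
# weighted hole darkness
def hole(d,c,r,z=80):
    g=cv2.cvtColor(d["image"],cv2.COLOR_RGB2GRAY).astype(float)
    x,y=int(round(c[0])),int(round(c[1]))
    w=g[y-r:y+r+1,x-r:x+r+1];ref=np.median(w[[0,-1]]);W=np.clip(ref-12-w,0,None)
    Y,X=np.mgrid[y-r:y+r+1,x-r:x+r+1]
    p=np.array([(W*X).sum(),(W*Y).sum()])/W.sum();return p,onz(d,p,z).round(1)
for d,cs,r in((T,((227.5,238.6),(214,264.7)),4),(S,((439,182.4),(436.5,202.6)),4)):
    h=[hole(d,c,r) for c in cs];print(h)
    a,b2=h[0][1],h[1][1];v=a-b2;print("mid",(a+b2)/2,"d",np.linalg.norm(v),"ang",np.degrees(np.arctan2(v[1],v[0])))
    g=cv2.cvtColor(d["image"],cv2.COLOR_RGB2GRAY)
    for p,_ in h:
        x,y=p.round().astype(int);print(g[y-4:y+5,x-5:x+6])
# rest
hsv=cv2.cvtColor(T["image"],cv2.COLOR_RGB2HSV)
m=(hsv[...,2]>90);m2=np.zeros_like(m);m2[235:310,360:412]=m[235:310,360:412]
cs,_=cv2.findContours(m2.astype(np.uint8),cv2.RETR_EXTERNAL,cv2.CHAIN_APPROX_NONE);c=max(cs,key=cv2.contourArea)
r=cv2.minAreaRect(c);B=np.array([onz(T,p,20)[:2] for p in cv2.boxPoints(r)]);print(B.round(1),B.mean(0))
print(np.linalg.norm(B[0]-B[1]),np.linalg.norm(B[1]-B[2]))
E
```

```text
foot (array([565.88, 198.  ,  67.73]), np.float64(0.54))
ring 205 (array([557.74, 194.07,  55.16]), np.float64(6.34))
ring 215 (array([565.63, 198.47,  45.18]), np.float64(1.13))
ring 220 (array([565.83, 198.2 ,  44.88]), np.float64(0.96))
ring 225 (array([566.14, 197.76,  44.39]), np.float64(1.02))
[(array([226.84305556, 238.48055556]), array([592.8, 187. ,  80. ])), (array([213.51626016, 264.33850702]), array([538.3, 211.8,  80. ]))]
mid [565.55 199.4   80.  ] d 59.87729118789527 ang -24.46771253144461
[[235 235 234 237 239 239 238 240 243 242 242]
 [234 235 238 240 240 231 226 238 242 239 239]
 [235 236 241 240 207 168 166 207 226 239 239]
 [236 239 241 231 132 108 168 188 211 235 237]
 [236 239 238 197  96 126 214 213 216 232 236]
 [238 240 237 188  97 127 212 213 216 235 237]
 [240 240 241 225 144 122 177 207 219 237 237]
 [214 232 241 240 220 190 201 225 231 237 237]
 [186 208 213 233 242 238 238 239 235 227 234]]
[[234 236 237 240 242 243 242 239 219 194 182]
 [236 236 239 240 231 224 228 239 241 236 217]
 [236 238 240 227 174 162 206 224 235 242 241]
 [235 241 238 178 116 169
[... 749 characters left out ...]
[195 191 207 219 235 238 239 238 236 232 231]
 [169 116 117 116 134 153 150 182 208 217 228]
 [113 118 121 121 121 121 120 119 118 116 129]]
[[226 225 225 227 230 234 234 236 234 235 237]
 [227 227 228 228 229 230 229 228 228 226 229]
 [228 228 223 201 182 187 189 204 224 229 228]
 [229 228 202 137 116 120 128 121 180 227 230]
 [228 226 193 118 120 124 119 103 164 218 231]
 [227 230 219 181 154 143 131 142 198 229 230]
 [228 228 232 238 233 212 196 218 235 230 228]
 [228 230 232 234 236 235 234 232 230 228 227]
 [204 217 231 231 230 232 231 231 232 230 229]]
[[ 476.5 -110.9]
 [ 607.8 -139.8]
 [ 593.5 -208. ]
 [ 462.5 -178.2]] [ 535.08538134 -159.19725548]
134.40862446569062 69.66496351144716
```

```bash
python3 - <<'E'
from h import *
S=imaging.snapshot("scene");T=imaging.snapshot("top")
def ctr(d,c,r):
    x,y=c;h=cv2.cvtColor(d["image"],cv2.COLOR_RGB2HSV).astype(float)
    W=np.clip(h[y-r:y+r+1,x-r:x+r+1,2]-130,0,None);Y,X=np.mgrid[y-r:y+r+1,x-r:x+r+1]
    print(h[y-r:y+r+1,x-r:x+r+1,2].astype(int))
    return np.array([(W*X).sum(),(W*Y).sum()])/W.sum()
q=[ctr(T,c,3) for c in((382,267),(400,271))];print(q)
P=[onz(T,p,67) for p in q];v=P[0]-P[1];print(np.round(P,1),(P[0]+P[1])/2,np.linalg.norm(v),np.degrees(np.arctan2(v[1],v[0])))
s=[ctr(S,c,2) for c in((229,211),(252,211))];print(s,[onz(S,p,67).round(1) for p in s])
for a,b in((q[1],s[0]),(q[0],s[1])): print(tri(T,a,S,b))
E
```

```text
[[125 126 141 151 118 104 105]
 [140 191 254 255 221 131 122]
 [157 243 255 255 255 170 126]
 [164 249 255 255 255 190 132]
 [150 213 255 255 249 165 134]
 [127 139 176 190 162 136 130]
 [106 115 125 129 128 132 134]]
[[117 113 106 106  99  89  87]
 [130 123 140 161 153 121 110]
 [132 160 239 255 252 190 128]
 [135 196 255 255 255 244 141]
 [131 192 255 255 255 244 143]
 [129 157 236 255 255 192 135]
 [125 129 143 173 184 139 131]]
[array([381.65073041, 266.7166888 ]), array([400.22542831, 271.56311993])]
[[ 544.3 -137.8   67. ]
 [ 535.3 -177.1   67. ]] [ 539.80672488 -157.44752339   67.        ] 40.26384424090713 77.04933271080971
[[227 255 255 243 180]
 [255 255 255 255 202]
 [253 255 254 207 175]
 [142 141 140 143 147]
 [142 142 143 144 146]]
[[169 181 176 154 134]
 [255 255 255 233 148]
 [255 255 255 253 174]
 [255 255 255 195 148]
 [137 134 136 141 146]]
[array([228.76905041, 210.18229777]), array([251.56220657, 210.83685446])] [array([ 536.6, -175.6,   67. ]), array([ 545.2, -136.4,   67. ])]
(array([ 535.40378933, -176.42644385,   66.10673494]), np.float64(1.5397896697133324))
(array([ 544.43232156, -137.15408413,   66.46849279]), np.float64(1.4735304152089939))
```

```bash
cat > go.py <<'E'
import sys
from h import *
from scipy.spatial.transform import Rotation as R
# usage: go.py x y z yaw(of tool y, deg)
x,y,z,w=map(float,sys.argv[1:5]);s=env.observe()
r=np.radians(w);ty=np.array([np.cos(r),np.sin(r),0]);tx=np.array([0,0,-1.]);G=np.stack([tx,ty,np.cross(tx,ty)],1)
M=np.array(s["tcp_rot"])
print("t",s["t"],"off cm",(M.T@(np.array([x,y,z])-s["tool_pos"])/10).round(2),"twist deg",R.from_matrix(M.T@G).as_rotvec(degrees=True).round(1))
E
python3 go.py 540 -157 150 -13
```

```text
t 0.4 off cm [  8.13 -54.87  55.72] twist deg [79.  0.  0.]
```

```bash
python3 -m pendant '[{"offset":[0,-4,4],"twist":[6,0,0],"claw":8.5},{"offset":[0,-8,8],"twist":[12,0,0],"claw":8.5},{"offset":[0.5,-12,12],"twist":[18,0,0],"claw":8.5},{"offset":[1,-16,16],"twist":[24,0,0],"claw":8.5},{"offset":[2,-20,20],"twist":[30,0,0],"claw":8.5},{"offset":[3,-24,24],"twist":[36,0,0],"claw":8.5},{"offset":[4,-28,28],"twist":[42,0,0],"claw":8.5},{"offset":[4,-32,32],"twist":[48,0,0],"claw":8.5},{"offset":[4,-36,36],"twist":[54,0,0],"claw":8.5},{"offset":[4,-40,40.5],"twist":[60,0,0],"claw":8.5},{"offset":[4,-44,44.5],"twist":[66,0,0],"claw":8.5},{"offset":[4,-46,46.5],"twist":[70,0,0],"claw":8.5}]'; python3 go.py 540 -157 120 -13
```

```text
t: 1.9
tool_pos: [492.5, -41.3, 191.5]
tcp_rot: [[0.001, 0.997, -0.075], [-0.001, -0.075, -0.997], [-1.0, 0.001, 0.001]]
contact_force: [-0.5, 0.8, -0.6]
grip_width: 0.997
t 1.9 off cm [ 7.16  5.6  11.17] twist deg [ 8.7  0.  -0. ]
```

```bash
python3 -m pendant '[{"offset":[2,2,3],"twist":[3,0,0],"claw":8.5},{"offset":[4,4,7],"twist":[6,0,0],"claw":8.5},{"offset":[6,5,10],"twist":[8,0,0],"claw":8.5},{"offset":[7,5.6,11.2],"twist":[8.7,0,0],"claw":8.5},{"offset":[7,5.6,11.2],"twist":[8.7,0,0],"claw":8.5}]'; python3 go.py 540 -157 29 -13
```

```text
t: 2.52
tool_pos: [539.8, -154.1, 120.9]
tcp_rot: [[-0.001, 0.975, -0.22], [0.0, -0.22, -0.975], [-1.0, -0.001, 0.0]]
contact_force: [0.1, 0.1, 0.4]
grip_width: 0.996
t 2.525 off cm [9.19 0.1  0.28] twist deg [0.3 0.  0.1]
```

```bash
python3 - <<'E'
from h import *
for n,b in(("scene",(120,90,320,290)),("top",(300,180,480,340))):
    d=imaging.snapshot(n)["image"][b[1]:b[3],b[0]:b[2],::-1];cv2.imwrite(f"pics/{n}1.png",cv2.resize(d,None,fx=3,fy=3,interpolation=cv2.INTER_CUBIC))
E
```

```text
(no output)
```

View pics/scene1.png

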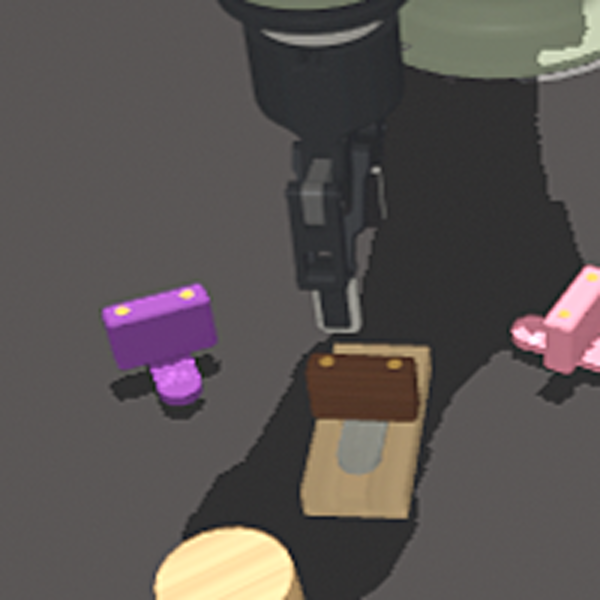

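The fingers are directly above the brown grip (crop px 340,330 over 362,380), and the jaws line up across its thickness. Going down.

```bash
python3 -m pendant '[{"offset":[2,0.05,0.2],"twist":[0.3,0,0],"claw":8.5},{"offset":[4,0.1,0.3],"twist":[0.3,0,0],"claw":8.5},{"offset":[6,0.1,0.3],"twist":[0.3,0,0],"claw":8.5},{"offset":[7.5,0.1,0.3],"twist":[0.3,0,0],"claw":8.5},{"offset":[8.5,0.1,0.3],"twist":[0.3,0,0],"claw":8.5},{"offset":[9.1,0.1,0.3],"twist":[0.3,0,0],"claw":8.5},{"offset":[9.1,0.1,0.3],"twist":[0.3,0,0],"claw":8.5},{"offset":[9.1,0.1,0.3],"twist":[0.3,0,0],"claw":8.5}]'; python3 go.py 540 -157 29 -13
```

```text
t: 3.62
tool_pos: [540.5, -157.2, 30.7]
tcp_rot: [[0.001, 0.974, -0.225], [-0.0, -0.225, -0.974], [-1.0, 0.001, -0.0]]
contact_force: [0.2, -0.4, 0.9]
grip_width: 0.998
t 3.625 off cm [ 0.17 -0.05 -0.01] twist deg [-0. -0. -0.]
```

Close the fingers slowly, holding the pose.

```bash
python3 -m pendant '[{"offset":[0,0,0],"twist":[0,0,0],"claw":6},{"offset":[0.05,0,0],"twist":[0,0,0],"claw":4},{"offset":[0.1,0,0],"twist":[0,0,0],"claw":2.5},{"offset":[0.1,0,0],"twist":[0,0,0],"claw":1.5},{"offset":[0.1,0,0],"twist":[0,0,0],"claw":1},{"offset":[0.1,0,0],"twist":[0,0,0],"claw":0.5},{"offset":[0.1,0,0],"twist":[0,0,0],"claw":0},{"offset":[0.1,0,0],"twist":[0,0,0],"claw":0}]'; python3 go.py 540 -157 29 -13
```

```text
t: 4.62
tool_pos: [540.2, -157.2, 29.4]
tcp_rot: [[-0.0, 0.974, -0.225], [0.0, -0.225, -0.974], [-1.0, -0.0, -0.0]]
contact_force: [-2.5, 0.2, 5.6]
grip_width: 0.226
t 4.625 off cm [ 0.04 -0.03 -0.01] twist deg [ 0. -0.  0.]
```

```bash
python3 -m pendant '[{"offset":[-1,0,0],"twist":[0,0,0],"claw":0},{"offset":[-3,0,0],"twist":[0,0,0],"claw":0},{"offset":[-6,0,0],"twist":[0,0,0],"claw":0},{"offset":[-9,0,0],"twist":[0,0,0],"claw":0},{"offset":[-11,0,0],"twist":[0,0,0],"claw":0},{"offset":[-12,0,0],"twist":[0,0,0],"claw":0},{"offset":[-12,0,0],"twist":[0,0,0],"claw":0}]'; python3 go.py 566.2 198.4 140 -24.4
python3 - <<'E'
from h import *
for n,b in(("scene",(120,90,320,290)),("top",(300,180,480,340))):
    d=imaging.snapshot(n)["image"][b[1]:b[3],b[0]:b[2],::-1];cv2.imwrite(f"pics/{n}2.png",cv2.resize(d,None,fx=3,fy=3,interpolation=cv2.INTER_CUBIC))
E
```

```text
t: 5.5
tool_pos: [540.4, -157.1, 149.6]
tcp_rot: [[0.001, 0.974, -0.225], [-0.0, -0.225, -0.974], [-1.0, 0.001, -0.0]]
contact_force: [-0.4, 0.3, -3.6]
grip_width: 0.222
t 5.5 off cm [  0.96  -5.48 -35.22] twist deg [11.4 -0.  -0. ]
```

View pics/scene2.png

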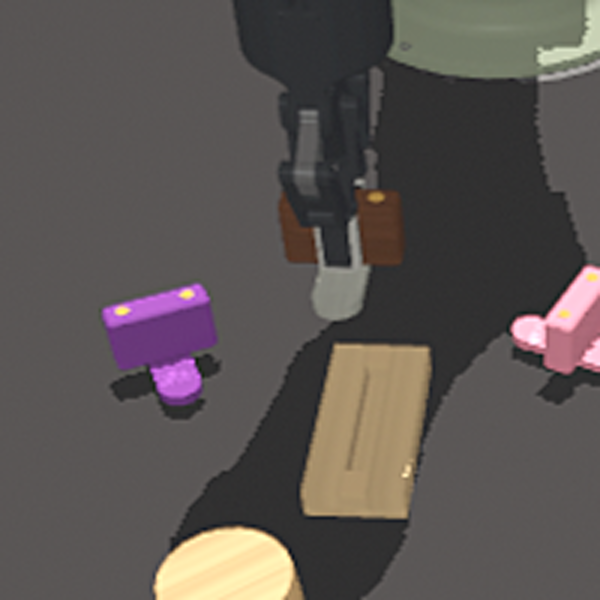

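The spanner is held upright, with its grip at crop px (340,230), and the rest is empty. Now carrying it over the post.

```bash
python3 -m pendant '[{"offset":[0,-0.3,-1.5],"twist":[0.5,0,0],"claw":0},{"offset":[0,-0.8,-5],"twist":[1.5,0,0],"claw":0},{"offset":[0,-1.4,-9],"twist":[3,0,0],"claw":0},{"offset":[0,-2.1,-13.5],"twist":[4.5,0,0],"claw":0},{"offset":[0,-2.8,-18],"twist":[6,0,0],"claw":0},{"offset":[0,-3.5,-22.5],"twist":[7.5,0,0],"claw":0},{"offset":[0,-4.2,-27],"twist":[9,0,0],"claw":0},{"offset":[0,-4.8,-31],"twist":[10,0,0],"claw":0},{"offset":[0.5,-5.3,-34],"twist":[11,0,0],"claw":0},{"offset":[1,-5.48,-35.2],"twist":[11.4,0,0],"claw":0},{"offset":[1,-5.48,-35.2],"twist":[11.4,0,0],"claw":0},{"offset":[1,-5.48,-35.2],"twist":[11.4,0,0],"claw":0}]'; python3 go.py 566.2 198.4 105 -24.4
python3 - <<'E'
from h import *
for n,b in(("scene",(360,100,520,260)),("top",(150,180,300,300))):
    d=imaging.snapshot(n)["image"][b[1]:b[3],b[0]:b[2],::-1];cv2.imwrite(f"pics/{n}3.png",cv2.resize(d,None,fx=3.5,fy=3.5,interpolation=cv2.INTER_CUBIC))
E
```

```text
t: 7.1
tool_pos: [566.1, 196.8, 139.4]
tcp_rot: [[-0.0, 0.91, -0.414], [-0.001, -0.414, -0.91], [-1.0, 0.0, 0.001]]
contact_force: [1.2, -0.5, -1.7]
grip_width: 0.227
t 7.1 off cm [ 3.44 -0.06 -0.15] twist deg [-0.1  0.  -0. ]
```

View pics/scene3.png

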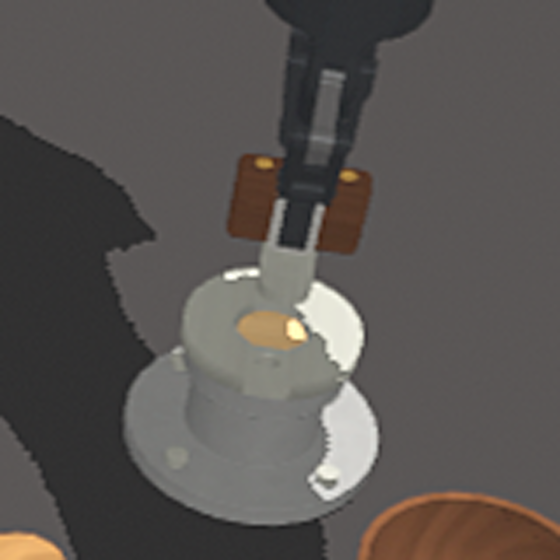

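View pics/top3.png

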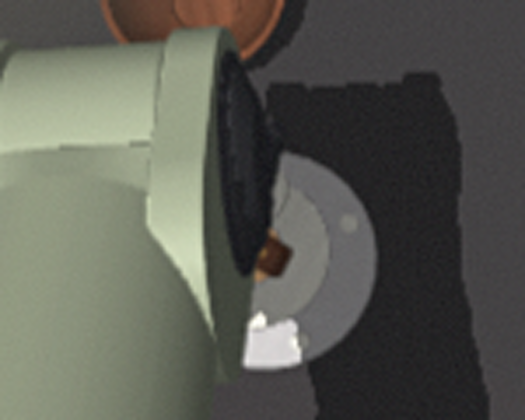

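```bash
python3 -m pendant '[{"offset":[1,-0.03,-0.08],"twist":[0,0,0],"claw":0},{"offset":[2.5,-0.06,-0.15],"twist":[0,0,0],"claw":0},{"offset":[3.3,-0.06,-0.15],"twist":[0,0,0],"claw":0},{"offset":[3.6,-0.06,-0.15],"twist":[0,0,0],"claw":0},{"offset":[3.6,-0.06,-0.15],"twist":[0,0,0],"claw":0},{"offset":[3.6,-0.06,-0.15],"twist":[0,0,0],"claw":0}]'; python3 go.py 566.2 198.4 98 -24.4
python3 - <<'E'
from h import *
for n,b in(("scene",(380,130,500,230)),):
    d=imaging.snapshot(n)["image"][b[1]:b[3],b[0]:b[2],::-1];cv2.imwrite(f"pics/{n}4.png",cv2.resize(d,None,fx=6,fy=6,interpolation=cv2.INTER_CUBIC))
E
```

```text
t: 7.95
tool_pos: [566.3, 199.8, 103.6]
tcp_rot: [[0.0, 0.911, -0.413], [0.0, -0.413, -0.911], [-1.0, 0.0, -0.0]]
contact_force: [0.1, -0.2, -2.8]
grip_width: 0.227
t 7.95 off cm [0.56 0.05 0.13] twist deg [ 0. -0. -0.]
```

View pics/scene4.png

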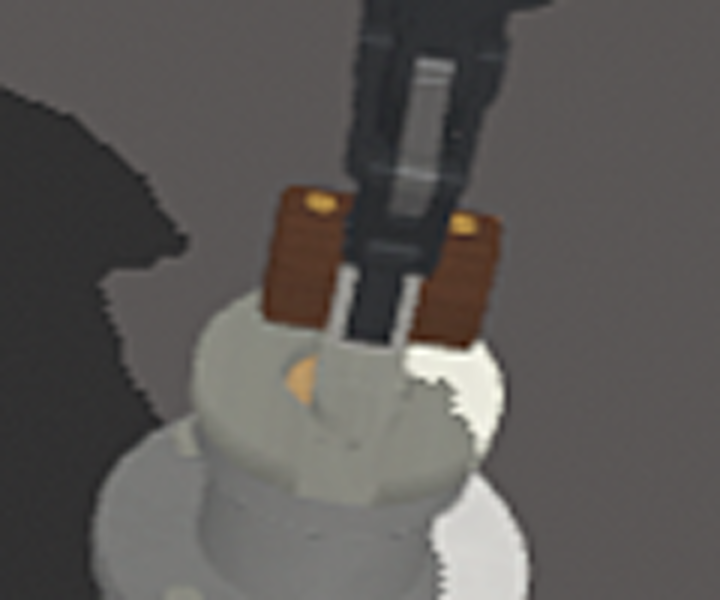

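```bash
python3 - <<'E'
from h import *
from scipy.optimize import least_squares
S=imaging.snapshot("scene");s=env.observe();tp=np.array(s["tool_pos"]);print(tp)
im=S["image"];g0=cv2.cvtColor(cv2.imread("pics/scene0.png"),cv2.COLOR_BGR2GRAY)
h=cv2.cvtColor(im,cv2.COLOR_RGB2HSV)
y=(h[...,0]>10)&(h[...,0]<32)&(h[...,2]>150)&(h[...,1]>90)
z=tp[2]+37.6
P=[]
for c,st,_ in blobs(y,3):
    if 420<c[0]<470 and 155<c[1]<175: P.append(onz(S,c,z));print(c,st[4],P[-1])
if len(P)==2:
    v=P[1]-P[0];print("studmid",(P[0]+P[1])/2,np.linalg.norm(v),np.degrees(np.arctan2(v[1],v[0])))
def fit(m,z,name):
    cs,_=cv2.findContours(m.astype(np.uint8),cv2.RETR_EXTERNAL,cv2.CHAIN_APPROX_NONE);c=max(cs,key=cv2.contourArea)[:,0]
    Q=np.array([onz(S,p,z)[:2] for p in c.astype(float)])
    r=least_squares(lambda q:np.hypot(*(Q-q[:2]).T)-q[2],[566,198,50],loss="soft_l1",f_scale=.7);print(name,r.x.round(1),np.abs(r.fun).mean())
b=np.zeros_like(g0,bool);b[170:255,390:472]=1
for t in(150,170,190,200):
    fit(cv2.morphologyEx((b&(g0>t)&(np.arange(480)[:,None]<215)).astype(np.uint8),cv2.MORPH_OPEN,np.ones((3,3))),80,f"ring{t}")
# foot: lower arc only
m=b&(g0>110);cols=[(x,np.where(m[:,x])[0].max()+.5) for x in range(400,466)]
E
python3 - <<'E'
import cv2
g=cv2.imread("pics/scene0.png")[165:250,390:475];cv2.imwrite("pics/c.png",cv2.resize(g,None,fx=7,fy=7,interpolation=cv2.INTER_NEAREST))
E
```

```text
[566.28193434 199.84169629 103.62143348]
[433.22222222 163.44444444] 9 [560.34556257 181.28941975 141.22143348]
[456.875 167.125] 8 [577.20778915 217.96561569 141.22143348]
studmid [568.77667586 199.62751772 141.22143348] 40.366793701823624 65.30894767838365
ring150 [567.9 197.4  45.8] 1.1400533330065417
ring170 [567.9 197.3  45.3] 0.9933972923661064
ring190 [567.8 197.6  44.8] 0.9372189642657369
ring200 [567.7 197.7  44.5] 0.9603476617097216
```

View pics/c.png

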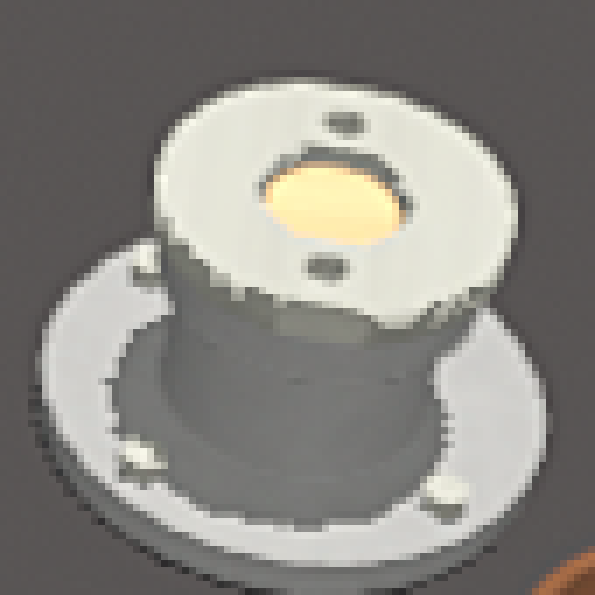

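```bash
python3 go.py 565.8 198.1 101 -24.4; python3 -m pendant '[{"offset":[0.1,0.02,0.17],"twist":[0,0,0],"claw":0},{"offset":[0.2,0.02,0.17],"twist":[0,0,0],"claw":0},{"offset":[0.2,0.02,0.17],"twist":[0,0,0],"claw":0}]';python3 go.py 565.8 198.1 98 -24.4
```

```text
t 8.05 off cm [0.26 0.03 0.18] twist deg [ 0. -0. -0.]
t: 8.43
tool_pos: [565.6, 198.1, 101.2]
tcp_rot: [[-0.0, 0.911, -0.413], [-0.0, -0.413, -0.911], [-1.0, -0.0, 0.0]]
contact_force: [0.2, 0.0, -3.3]
grip_width: 0.224
t 8.425 off cm [ 0.32  0.02 -0.01] twist deg [-0.  0.  0.]
```

```bash
python3 -m pendant '[{"offset":[0.08,0,0],"twist":[0,0,0],"claw":0},{"offset":[0.16,0,0],"twist":[0,0,0],"claw":0},{"offset":[0.24,0,0],"twist":[0,0,0],"claw":0},{"offset":[0.24,0,0],"twist":[0,0,0],"claw":0}]';python3 -c "
from h import *;s=env.observe();print(np.round(s['contact_force'],1),np.round(s['ft_torque'],2))"
```

```text
t: 8.93
tool_pos: [565.6, 198.1, 98.8]
tcp_rot: [[-0.0, 0.911, -0.413], [-0.0, -0.413, -0.911], [-1.0, -0.0, 0.0]]
contact_force: [-0.0, 0.0, -3.0]
grip_width: 0.226
[-0.  0. -3.] [0.   0.02 0.02]
```

Tips should already be about 0.6 mm below the face, and there's no contact force yet. Continuing down.

```bash
python3 -m pendant '[{"offset":[0.07,0,0],"twist":[0,0,0],"claw":0},{"offset":[0.14,0,0],"twist":[0,0,0],"claw":0},{"offset":[0.2,0,0],"twist":[0,0,0],"claw":0}]';python3 -c "
from h import *;s=env.observe();print(np.round(s['contact_force'],1),np.round(s['ft_torque'],2))"
```

```text
t: 9.3
tool_pos: [565.6, 198.1, 96.8]
tcp_rot: [[-0.0, 0.911, -0.413], [-0.0, -0.413, -0.911], [-1.0, -0.0, 0.0]]
contact_force: [0.3, -0.6, -3.3]
grip_width: 0.228
[ 0.3 -0.6 -3.3] [-0.02  0.05 -0.  ]
```

```bash
python3 -m pendant '[{"offset":[0.1,0,0],"twist":[0,0,0],"claw":0},{"offset":[0.2,0,0],"twist":[0,0,0],"claw":0},{"offset":[0.3,0,0],"twist":[0,0,0],"claw":0},{"offset":[0.3,0,0],"twist":[0,0,0],"claw":0}]';python3 -c "
from h import *;s=env.observe();print(np.round(s['contact_force'],1),np.round(s['ft_torque'],2))"
```

```text
t: 9.8
tool_pos: [565.6, 198.1, 93.8]
tcp_rot: [[-0.0, 0.911, -0.413], [-0.0, -0.413, -0.911], [-1.0, -0.0, 0.0]]
contact_force: [-0.1, 0.1, -3.3]
grip_width: 0.231
[-0.1  0.1 -3.3] [-0.03 -0.02 -0.04]
```

```bash
python3 -m pendant '[{"offset":[0.1,0,0],"twist":[0,0,0],"claw":0},{"offset":[0.2,0,0],"twist":[0,0,0],"claw":0},{"offset":[0.3,0,0],"twist":[0,0,0],"claw":0},{"offset":[0.36,0,0],"twist":[0,0,0],"claw":0},{"offset":[0.4,0,0],"twist":[0,0,0],"claw":0},{"offset":[0.4,0,0],"twist":[0,0,0],"claw":0}]';python3 - <<'E'
from h import *
s=env.observe();print(np.round(s['contact_force'],1),np.round(s['ft_torque'],2))
for n,b in(("scene",(380,130,500,230)),):
    d=imaging.snapshot(n)["image"][b[1]:b[3],b[0]:b[2],::-1];cv2.imwrite(f"pics/{n}5.png",cv2.resize(d,None,fx=6,fy=6,interpolation=cv2.INTER_CUBIC))
E
```

```text
t: 10.55
tool_pos: [565.6, 198.1, 89.9]
tcp_rot: [[-0.0, 0.911, -0.413], [-0.0, -0.413, -0.911], [-1.0, -0.0, 0.0]]
contact_force: [0.3, 0.7, -2.7]
grip_width: 0.227
[ 0.3  0.7 -2.7] [-0.03 -0.03 -0.01]
```

View pics/scene5.png

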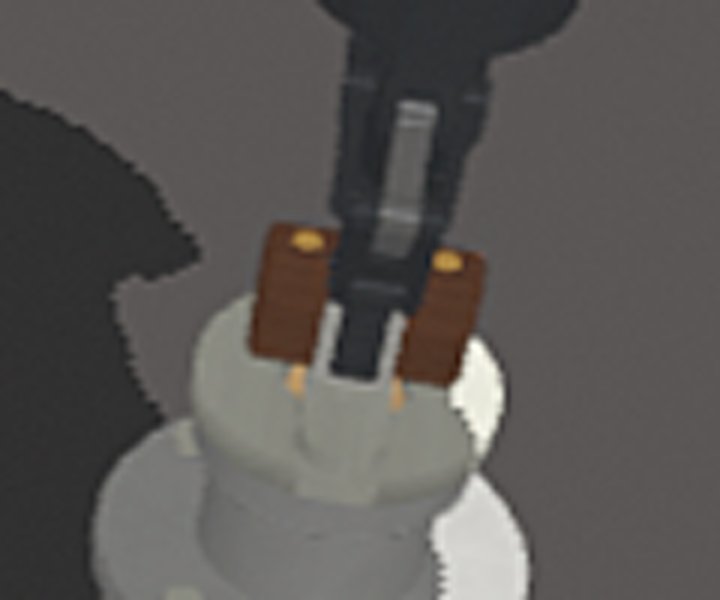

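The bar now lies flush on the ring face (crop px 345,440) with zero side load, TCP z 89.9 against a seated value of 89.4. One small press to confirm it's seated, then turn clockwise.

```bash
python3 -m pendant '[{"offset":[0.03,0,0],"twist":[0,0,0],"claw":0},{"offset":[0.06,0,0],"twist":[0,0,0],"claw":0},{"offset":[0.06,0,0],"twist":[0,0,0],"claw":0}]';python3 -c "
from h import *;s=env.observe();print(np.round(s['contact_force'],1),np.round(s['ft_torque'],2),np.round(s['joint_pos'],2))"
```

```text
t: 10.98
tool_pos: [565.6, 198.1, 89.4]
tcp_rot: [[0.0, 0.911, -0.413], [0.0, -0.413, -0.911], [-1.0, 0.0, -0.0]]
contact_force: [-0.9, -0.1, -0.5]
grip_width: 0.227
[-0.9 -0.1 -0.5] [-0.02  0.24 -0.01] [-0.72  0.71  0.42  1.8  -0.42  0.73 -0.5 ]
```

```bash
python3 -m pendant '[{"offset":[0,0,0],"twist":[1,0,0],"claw":0},{"offset":[0,0,0],"twist":[2.5,0,0],"claw":0},{"offset":[0,0,0],"twist":[4,0,0],"claw":0},{"offset":[0,0,0],"twist":[6,0,0],"claw":0},{"offset":[0,0,0],"twist":[8,0,0],"claw":0},{"offset":[0,0,0],"twist":[10,0,0],"claw":0},{"offset":[0,0,0],"twist":[10,0,0],"claw":0}]';python3 -c "
from h import *;s=env.observe();print(np.round(s['contact_force'],1),np.round(s['ft_torque'],2),np.round(s['joint_pos'],2))"
```

```text
t: 11.85
tool_pos: [565.7, 198.0, 89.4]
tcp_rot: [[0.0, 0.825, -0.566], [-0.0, -0.566, -0.825], [-1.0, 0.0, 0.0]]
contact_force: [-1.6, -2.0, 4.9]
grip_width: 0.23
[-1.6 -2.   4.9] [-0.41  0.29 -0.05] [-0.75  0.72  0.47  1.8  -0.46  0.73 -0.63]
```

```bash
python3 -m pendant '[{"offset":[0,0,0],"twist":[2,0,0],"claw":0},{"offset":[0,0,0],"twist":[4,0,0],"claw":0},{"offset":[0,0,0],"twist":[6,0,0],"claw":0},{"offset":[0,0,0],"twist":[8,0,0],"claw":0},{"offset":[0,0,0],"twist":[10,0,0],"claw":0},{"offset":[0,0,0],"twist":[12,0,0],"claw":0},{"offset":[0,0,0],"twist":[14,0,0],"claw":0},{"offset":[0,0,0],"twist":[16,0,0],"claw":0}]';python3 -c "
from h import *;s=env.observe();print(np.round(s['contact_force'],1),np.round(s['ft_torque'],2),np.round(s['joint_pos'],2))"
```

```text
t: 12.85
tool_pos: [565.5, 197.9, 89.4]
tcp_rot: [[-0.0, 0.636, -0.772], [-0.0, -0.772, -0.636], [-1.0, -0.0, 0.0]]
contact_force: [-2.9, -2.3, 6.4]
grip_width: 0.227
[-2.9 -2.3  6.4] [-0.69  0.61  0.25] [-0.8   0.74  0.55  1.8  -0.54  0.75 -0.85]
```

```bash
python3 -m pendant '[{"offset":[0,0,0],"twist":[2,0,0],"claw":0},{"offset":[0,0,0],"twist":[4,0,0],"claw":0},{"offset":[0,0,0],"twist":[6,0,0],"claw":0},{"offset":[0,0,0],"twist":[8,0,0],"claw":0},{"offset":[0,0,0],"twist":[10,0,0],"claw":0},{"offset":[0,0,0],"twist":[12,0,0],"claw":0},{"offset":[0,0,0],"twist":[14,0,0],"claw":0},{"offset":[0,0,0],"twist":[16,0,0],"claw":0}]';python3 -c "
from h import *;s=env.observe();print(np.round(s['contact_force'],1),np.round(s['ft_torque'],2),np.round(s['joint_pos'],2))"
```

```text
t: 13.85
tool_pos: [565.3, 197.7, 89.4]
tcp_rot: [[-0.001, 0.398, -0.917], [-0.0, -0.917, -0.398], [-1.0, 0.0, 0.001]]
contact_force: [-5.3, -4.1, 8.3]
grip_width: 0.227
[-5.3 -4.1  8.3] [-0.82  1.07  0.25] [-0.84  0.76  0.62  1.8  -0.61  0.78 -1.06]
```

```bash
python3 -m pendant '[{"offset":[0,0,0],"twist":[1,0,0],"claw":0},{"offset":[0,0,0],"twist":[2,0,0],"claw":0},{"offset":[0,0,0],"twist":[3,0,0],"claw":0},{"offset":[0,0,0],"twist":[4,0,0],"claw":0}]';python3 -c "
from h import *;s=env.observe();print(np.round(s['contact_force'],1),np.round(s['ft_torque'],2),np.round(s['joint_pos'],2))"; python3 go.py 566 198 89.4 -73
```

```text
t: 14.35
tool_pos: [565.2, 197.7, 89.4]
tcp_rot: [[-0.001, 0.334, -0.943], [-0.0, -0.943, -0.334], [-1.0, 0.0, 0.001]]
contact_force: [-5.4, -3.8, 8.1]
grip_width: 0.225
[-5.4 -3.8  8.1] [-0.84  1.12  0.26] [-0.85  0.77  0.64  1.8  -0.63  0.78 -1.12]
t 14.35 off cm [-0.   -0.   -0.08] twist deg [ 2.5  0.1 -0. ]
```

```bash
python3 -m pendant '[{"offset":[0,0,-0.03],"twist":[1,0,0],"claw":0},{"offset":[0,0,-0.05],"twist":[2,0,0],"claw":0},{"offset":[0,0,-0.05],"twist":[3,0,0],"claw":0}]';python3 -c "
from h import *;s=env.observe();print(np.round(s['contact_force'],1),np.round(s['ft_torque'],2),np.round(s['joint_pos'],2))"; python3 go.py 566 198 89.4 -73
```

```text
t: 14.72
tool_pos: [565.2, 197.7, 89.4]
tcp_rot: [[-0.002, 0.284, -0.959], [-0.001, -0.959, -0.284], [-1.0, -0.0, 0.002]]
contact_force: [-9.2, -5.8, 12.5]
grip_width: 0.224
[-9.2 -5.8 12.5] [-1.11  1.94  0.23] [-0.86  0.78  0.65  1.8  -0.64  0.79 -1.16]
t 14.725 off cm [-0.   -0.01 -0.08] twist deg [-0.5  0.1  0. ]
```

```bash
python3 -m pendant '[{"offset":[0,0,0.05],"twist":[0.5,0,0],"claw":0},{"offset":[0,0,0.1],"twist":[1,0,0],"claw":0},{"offset":[0,0,0.1],"twist":[1.5,0,0],"claw":0},{"offset":[0,0,0.1],"twist":[1.5,0,0],"claw":0}]';python3 -c "
from h import *;s=env.observe();print(np.round(s['contact_force'],1),np.round(s['ft_torque'],2),np.round(s['joint_pos'],2))"; python3 go.py 566 198 89.4 -73
```

```text
t: 15.22
tool_pos: [565.1, 197.7, 89.3]
tcp_rot: [[-0.0, 0.26, -0.966], [-0.0, -0.966, -0.26], [-1.0, 0.0, 0.0]]
contact_force: [-1.6, -4.1, 5.9]
grip_width: 0.229
[-1.6 -4.1  5.9] [-0.74  0.55  0.55] [-0.86  0.78  0.66  1.8  -0.65  0.79 -1.18]
t 15.225 off cm [-0.01 -0.   -0.1 ] twist deg [-2.  0. -0.]
```

```bash
python3 -m pendant '[{"offset":[0,0,0],"twist":[0.7,0,0],"claw":0},{"offset":[0,0,0],"twist":[1.5,0,0],"claw":0},{"offset":[0,0,0],"twist":[1.5,0,0],"claw":0}]';python3 -c "
from h import *;s=env.observe();print(np.round(s['contact_force'],1),np.round(s['ft_torque'],2),np.round(s['joint_pos'],2))"; python3 go.py 566 198 89.4 -73
python3 - <<'E'
from h import *
for n,b in(("scene",(380,130,500,230)),):
    d=imaging.snapshot(n)["image"][b[1]:b[3],b[0]:b[2],::-1];cv2.imwrite(f"pics/{n}6.png",cv2.resize(d,None,fx=6,fy=6,interpolation=cv2.INTER_CUBIC))
E
```

```text
t: 15.6
tool_pos: [565.1, 197.7, 89.4]
tcp_rot: [[-0.0, 0.235, -0.972], [-0.001, -0.972, -0.235], [-1.0, 0.001, 0.0]]
contact_force: [-2.0, -4.1, 7.7]
grip_width: 0.228
[-2.  -4.1  7.7] [-0.91  0.51  1.6 ] [-0.87  0.78  0.66  1.8  -0.65  0.79 -1.2 ]
t 15.6 off cm [-0.   -0.01 -0.09] twist deg [-3.4  0.  -0. ]
```

View pics/scene6.png

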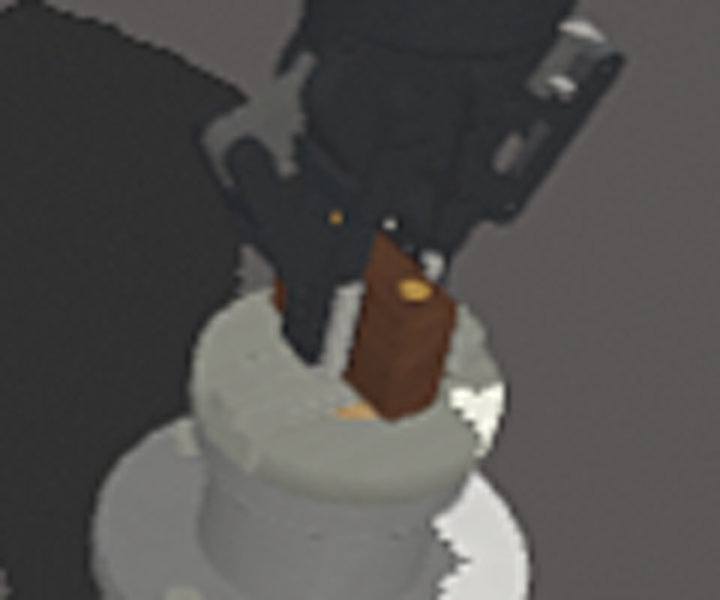

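Wrist torque about the vertical rose from 0.25 to 1.6 Nm with no further turning, so the ring is on its hard stop. Backing off within the hole play, then lifting straight up.

```bash
python3 -m pendant '[{"offset":[0,0.02,0],"twist":[-1.5,0,0],"claw":0},{"offset":[0,0.04,0],"twist":[-3,0,0],"claw":0},{"offset":[0,0.04,0],"twist":[-4,0,0],"claw":0},{"offset":[0,0.04,0],"twist":[-4,0,0],"claw":0}]';python3 -c "
from h import *;s=env.observe();print(np.round(s['contact_force'],1),np.round(s['ft_torque'],2),np.round(s['joint_pos'],2))"; python3 go.py 566 198 89.4 -72
```

```text
t: 16.15
tool_pos: [565.4, 197.8, 89.4]
tcp_rot: [[0.0, 0.302, -0.953], [0.0, -0.953, -0.302], [-1.0, -0.0, -0.0]]
contact_force: [-0.4, 0.7, 5.3]
grip_width: 0.226
[-0.4  0.7  5.3] [0.01 0.06 0.01] [-0.86  0.77  0.65  1.8  -0.64  0.78 -1.14]
t 16.15 off cm [-0.   -0.   -0.07] twist deg [-0.4 -0.   0. ]
```

Free of side load and torque. Lifting.

```bash
python3 -m pendant '[{"offset":[-0.2,0,0],"twist":[0,0,0],"claw":0},{"offset":[-0.5,0,0],"twist":[0,0,0],"claw":0},{"offset":[-0.9,0,0],"twist":[0,0,0],"claw":0},{"offset":[-1.3,0,0],"twist":[0,0,0],"claw":0},{"offset":[-2,0,0],"twist":[0,0,0],"claw":0},{"offset":[-3.5,0,0],"twist":[0,0,0],"claw":0},{"offset":[-5,0,0],"twist":[0,0,0],"claw":0},{"offset":[-5.5,0,0],"twist":[0,0,0],"claw":0},{"offset":[-5.5,0,0],"twist":[0,0,0],"claw":0}]';python3 -c "
from h import *;s=env.observe();print(np.round(s['contact_force'],1),np.round(s['ft_torque'],2))"; python3 go.py 540.2 -157.2 145 -13
```

```text
t: 17.27
tool_pos: [565.3, 197.8, 144.7]
tcp_rot: [[0.0, 0.303, -0.953], [0.0, -0.953, -0.303], [-1.0, -0.0, -0.001]]
contact_force: [-0.1, 0.0, -3.4]
grip_width: 0.225
[-0.1  0.  -3.4] [-0.02  0.05 -0.04]
t 17.275 off cm [-0.05 33.08 13.13] twist deg [-59.4  -0.   -0. ]
```

```bash
python3 -m pendant '[{"offset":[0,1.5,0.6],"twist":[-3,0,0],"claw":0},{"offset":[0,5,2],"twist":[-9,0,0],"claw":0},{"offset":[0,9,3.6],"twist":[-16,0,0],"claw":0},{"offset":[0,13.5,5.4],"twist":[-24,0,0],"claw":0},{"offset":[0,18,7.2],"twist":[-32,0,0],"claw":0},{"offset":[0,22.5,9],"twist":[-40,0,0],"claw":0},{"offset":[0,27,10.8],"twist":[-48,0,0],"claw":0},{"offset":[0,30,12],"twist":[-54,0,0],"claw":0},{"offset":[0,32.3,12.8],"twist":[-58,0,0],"claw":0},{"offset":[0,33.08,13.13],"twist":[-59.4,0,0],"claw":0},{"offset":[0,33.08,13.13],"twist":[-59.4,0,0],"claw":0},{"offset":[0,33.08,13.13],"twist":[-59.4,0,0],"claw":0}]'; python3 -m pendant '[{"offset":[0,0,0],"twist":[0,0,0],"claw":0},{"offset":[0,0,0],"twist":[0,0,0],"claw":0},{"offset":[0,0,0],"twist":[0,0,0],"claw":0}]'; python3 go.py 540.2 -157.2 149.6 -13
python3 - <<'E'
from h import *
S=imaging.snapshot("scene");T=imaging.snapshot("top");im=S["image"]
cv2.imwrite("pics/scene7.png",np.hstack([cv2.resize(d["image"][b[1]:b[3],b[0]:b[2],::-1],(400,400),interpolation=cv2.INTER_CUBIC) for d,b in((S,(190,120,300,230)),(T,(170,200,280,310)))]))
a=cv2.imread("pics/scene2.png")
print(a.shape)
E
```

```text
t: 18.77
tool_pos: [540.2, -156.1, 144.1]
tcp_rot: [[-0.0, 0.974, -0.225], [0.0, -0.225, -0.974], [-1.0, -0.0, -0.0]]
contact_force: [0.8, 0.0, -2.4]
grip_width: 0.227
t: 19.15
tool_pos: [540.1, -157.2, 144.3]
tcp_rot: [[0.0, 0.974, -0.225], [-0.0, -0.225, -0.974], [-1.0, 0.0, 0.0]]
contact_force: [0.6, -0.8, -3.0]
grip_width: 0.228
t 19.15 off cm [-0.53  0.01  0.  ] twist deg [ 0.  0. -0.]
(600, 600, 3)
```

View pics/scene7.png

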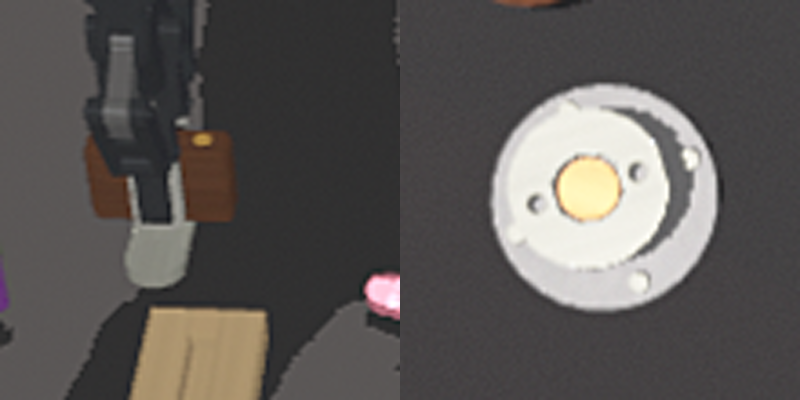

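The ring holes are now at right-crop px (637,172) and (537,204). That puts their line at −71°, which is 46° clockwise of the start, so the ring is home. The spanner sits in the hand as it did before. Lowering it into the rest.

```bash
python3 -m pendant '[{"offset":[1.5,0,0],"twist":[0,0,0],"claw":0},{"offset":[4,0,0],"twist":[0,0,0],"claw":0},{"offset":[7,0,0],"twist":[0,0,0],"claw":0},{"offset":[9,0,0],"twist":[0,0,0],"claw":0},{"offset":[10,0,0],"twist":[0,0,0],"claw":0},{"offset":[10.5,0,0],"twist":[0,0,0],"claw":0},{"offset":[10.9,0,0],"twist":[0,0,0],"claw":0},{"offset":[11.2,0,0],"twist":[0,0,0],"claw":0},{"offset":[11.4,0,0],"twist":[0,0,0],"claw":0},{"offset":[11.4,0,0],"twist":[0,0,0],"claw":0}]';python3 -c "
from h import *;s=env.observe();print(np.round(s['contact_force'],1),np.round(s['ft_torque'],2))"; python3 go.py 540.2 -157.2 29.4 -13
```

```text
t: 20.5
tool_pos: [540.1, -157.4, 30.4]
tcp_rot: [[0.0, 0.974, -0.225], [-0.0, -0.225, -0.974], [-1.0, 0.0, -0.0]]
contact_force: [0.3, -0.1, -2.8]
grip_width: 0.226
[ 0.3 -0.1 -2.8] [-0.02  0.    0.01]
t 20.5 off cm [ 0.1   0.   -0.02] twist deg [ 0. -0. -0.]
```

```bash
python3 -m pendant '[{"offset":[0.05,0,0],"twist":[0,0,0],"claw":0},{"offset":[0.1,0,0],"twist":[0,0,0],"claw":0},{"offset":[0.1,0,0],"twist":[0,0,0],"claw":0}]'
```

```text
t: 20.88
tool_pos: [540.2, -157.4, 29.4]
tcp_rot: [[0.0, 0.974, -0.225], [-0.0, -0.225, -0.974], [-1.0, 0.0, 0.0]]
contact_force: [0.0, -0.6, -1.9]
grip_width: 0.228
```

```bash
python3 -m pendant '[{"offset":[0.03,0,0],"twist":[0,0,0],"claw":0},{"offset":[0.03,0,0],"twist":[0,0,0],"claw":2.2},{"offset":[0.02,0,0],"twist":[0,0,0],"claw":2.6},{"offset":[0,0,0],"twist":[0,0,0],"claw":3.5},{"offset":[-0.1,0,0],"twist":[0,0,0],"claw":5},{"offset":[-0.1,0,0],"twist":[0,0,0],"claw":7},{"offset":[-0.1,0,0],"twist":[0,0,0],"claw":8.5},{"offset":[-0.1,0,0],"twist":[0,0,0],"claw":8.5},{"offset":[-0.1,0,0],"twist":[0,0,0],"claw":8.5}]'
```

```text
t: 22.0
tool_pos: [540.1, -157.4, 30.3]
tcp_rot: [[-0.0, 0.974, -0.225], [-0.0, -0.225, -0.974], [-1.0, -0.0, 0.0]]
contact_force: [0.7, -0.4, 0.2]
grip_width: 0.998
```

```bash
python3 -m pendant '[{"offset":[-1,0,0],"twist":[0,0,0],"claw":8.5},{"offset":[-3,0,0],"twist":[0,0,0],"claw":8.5},{"offset":[-6,0,0],"twist":[0,0,0],"claw":8.5},{"offset":[-10,0,0],"twist":[0,0,0],"claw":8.5},{"offset":[-14,0,3],"twist":[0,0,0],"claw":8.5},{"offset":[-16,0,0],"twist":[0,0,0],"claw":8.5},{"offset":[-17,0,-5],"twist":[0,0,0],"claw":8.5},{"offset":[-17,0,-10],"twist":[0,0,0],"claw":8.5},{"offset":[-17,0,-14],"twist":[0,0,0],"claw":8.5},{"offset":[-17,0,-16],"twist":[0,0,0],"claw":8.5},{"offset":[-17,0,-16],"twist":[0,0,0],"claw":8.5}]'
python3 - <<'E'
from h import *
S=imaging.snapshot("scene");T=imaging.snapshot("top")
cv2.imwrite("pics/end.png",np.hstack([cv2.resize(d["image"][b[1]:b[3],b[0]:b[2],::-1],(400,400),interpolation=cv2.INTER_CUBIC) for d,b in((S,(190,170,300,280)),(T,(340,220,440,320)))]))
cv2.imwrite("pics/end_scene.png",S["image"][:,:,::-1])
h=cv2.cvtColor(T["image"],cv2.COLOR_RGB2HSV)
y=(h[...,0]>10)&(h[...,0]<32)&(h[...,2]>150)&(h[...,1]>70)
for c,st,_ in blobs(y,6):
    if 375<c[0]<405 and 260<c[1]<277 and st[4]<40: print(c,onz(T,c,67).round(1))
E
```

```text
t: 23.38
tool_pos: [576.2, -0.7, 200.6]
tcp_rot: [[0.0, 0.975, -0.223], [0.0, -0.223, -0.975], [-1.0, 0.0, -0.0]]
contact_force: [-0.6, -0.7, -0.3]
grip_width: 0.995
[382. 266.] [ 545.8 -138.5   67. ]
[400.39130435 270.95652174] [ 536.6 -177.4   67. ]
```

View pics/end.png

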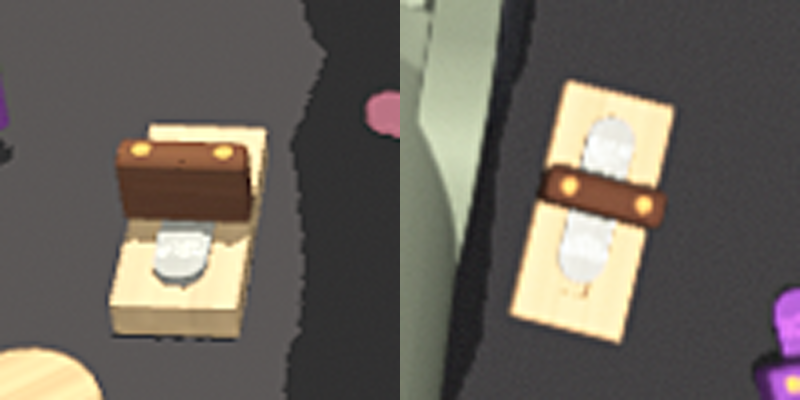

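View pics/end_scene.png

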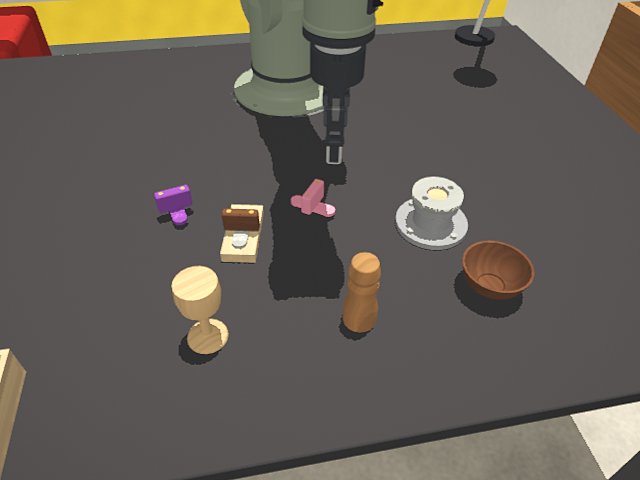

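The spanner stands upright in the rest (scene px 241,218) within about 1.5 mm of where it started. The goblet, mill and bowl are where they were, and the gripper is clear. Letting it settle, then handing in.

```bash
python3 -m pendant '[{"offset":[0,0,0],"twist":[0,0,0],"claw":8.5},{"offset":[0,0,0],"twist":[0,0,0],"claw":8.5},{"offset":[0,0,0],"twist":[0,0,0],"claw":8.5}]' && python3 -c "
from plant import env
print(env.finish_job())"
```

```text
t: 23.85
tool_pos: [576.1, -1.9, 200.4]
tcp_rot: [[0.0, 0.974, -0.225], [-0.0, -0.225, -0.974], [-1.0, 0.0, 0.0]]
contact_force: [-0.6, -0.1, -0.2]
grip_width: 0.998
the job is handed in; nothing more can be done
None
```

The job is done and handed in at about 24 s of the 72 s allowed; the hand-in reports no verdict. I took the spanner from its rest and set both prongs in the ring's holes with almost no force. I then turned the ring clockwise to its stop and put the spanner back in the rest.

- **Ring home:** in the top view the line through the holes went from −24.5° to about −71°, so it turned about 46°. The torque also jumped from 0.25 to 1.6 Nm at the stop.
- **Forces:** the wrist reading stayed under about 17 N at the end of each move. Values between those readings were not recorded.
- **Spanner:** it stands upright in the groove, about 1.5 mm from where it was found.
- **Turned pieces:** the goblet, bowl and mill look unmoved in the last picture, though I did not measure them.
- **Disagreement:** the two cameras put the ring's centre 1 to 2 mm apart, so I used a point between them, and the prongs went in first time.

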